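Snap the finial cap onto the key display stand

TASK

Slide the knobbed finial cap along its slotted holder and out at the open end, then set it upright over the stud at the top of the key display stand and press it straight down until it clicks and its flange sits flush on the spindle's shoulder. Keep hold of the cap and keep pushing it down firmly after the click: the job finishes with the gripper still on the cap and still pressing, nothing is let go. Leave the keys on the turntable and the deadbolt, paperweight and padlock where they are.

Things in the scene. Friction and masses are not known exactly. Their poses are not given: they have to be found in the camera images.
- cap: Snap cap: grey, round, hat-shaped, 71 mm tall, open below, about 0.1 kg. Origin: centre of its underside, z up its axis. Flange 56 mm diameter, 4 mm thick; body 42 mm diameter up to 27 mm; grip knob 28 mm diameter from 27 to 71 mm. Hole below: 28.4 mm wide for 4 mm (snapping lip), then 36 mm wide up to 24 mm. Starts upright, underside on the holder's floor.
- cap_grip (a point): Centre of the cap's grip knob, on its axis, 49 mm above its underside. The knob is 28 mm across and 44 mm tall; fingertips reaching more than 21 mm below this point meet the cap's wider body.
- holder: Cap holder: fixed aluminium channel, 140 mm along its x, 72 mm wide, 13.5 mm high. Origin: centre of its underside. Closed at +x, open at -x. Floor 3 mm thick, 60 mm wide inside; two side lips (undersides 9.5 mm above the origin) leave a slot 46 mm wide along x, so the cap's flange is trapped under them (2.5 mm play upward, 2 mm sideways).
- post: Fixed spindle top of the chrome display stand. Origin: centre of its flat shoulder (58 mm diameter, 100 mm above the counter), z up. The cap comes to rest with its underside on this shoulder. All of the stand lies within 85 mm of this axis; the keys' tops are 18 mm lower than the shoulder, 64 mm from the axis.
- key_a (a point): Centre of the head of one of the four coloured key blanks standing on the freely turning plate of the display stand (plate 164 mm diameter), 64 mm from its axis.
- deadbolt_center (a point): Centre of the gunmetal deadbolt lying on the counter, 90 x 56 x 26 mm.
- paperweight_center (a point): Centre of the green glass paperweight, 66 mm diameter, 40 mm tall.
- padlock_center (a point): Centre of the body of a brass padlock lying flat, 40 x 44 x 18 mm, shackle to its +x.
- holder_mouth (a point): Middle of the holder's open end, on its floor, 70 mm along -x from the holder's origin. The cap can only leave here, along the holder's -x; its flange is clear of the lips once the cap's axis is 28 mm beyond this point.
- stud_top (a point): Top centre of the stud on the shoulder: 26 mm diameter, 22 mm tall, top 5 mm tapered to 18 mm diameter. Four spring balls stick 4.5 mm out of its sides, 10 mm above the shoulder. A cap pushed down meets them with its underside 15 mm above the shoulder and resists with about 7 to 14 N; from 11 mm the force drops, from 6 mm the balls pull the cap down, and it stops hard on the shoulder.

How it is judged (in metres and radians):
On the way, in this order (a step that is already met when the one before it is completed fails the run):
1. the cap has been slid out of the holder's open end (x of cap in the frame of holder below -0.092 m), for 0.05 s.
2. the cap has snapped over the stud's balls and sits on the shoulder (z of cap in the frame of post below 0.003 m and horizontal distance between cap and post below 0.004 m and angle between cap's own z axis and vertical below 0.08 rad), for 0.1 s.
At the end, for the whole second after the job is handed in: The cap is snapped on: upright within 0.08 rad, centred within 4 mm, its underside within 3 mm of the shoulder; the fingers are still on it (over 2 N) and it is being pressed on the spindle with more than 4 N, through the last second (all of step 2 and z of cap in the frame of post above -0.003 m and contact force between cap and post above 4 N and contact force between the fingers and cap above 2 N); the arm keeps its last pose, push and grip.
It fails at once if the display's turntable was turned (a key moved over 30 mm) (distance of key_a from where it was at the start of the episode above 0.03 m).
It fails at once if the deadbolt was moved over 20 mm (distance of deadbolt_center from where it was at the start of the episode above 0.02 m).
It fails at once if the paperweight was moved over 20 mm (distance of paperweight_center from where it was at the start of the episode above 0.02 m).
It fails at once if the padlock was moved over 20 mm (distance of padlock_center from where it was at the start of the episode above 0.02 m).
It also fails if it takes over 64 s, if anything falls off the work surface, if the arm or the gripper's body presses on something with over 40 N, if the wrist force passes 120 N, or if a joint passes its speed limit or range.

ROBOT

A 6-joint arm with a two-finger parallel gripper is mounted at the origin on the work surface. World frame = base frame: x ahead of the robot, y to its left, z up, the work surface at z = 0. Lengths are in mm, angles in rad, forces in N, time in s.
With the tool pointing down it reaches from about 325 to 875 mm from the base axis. Payload 4.4 kg.
Tool frame: the origin (TCP) lies on the centre line of the jaws, within the pads' length; the fingertips stand ahead of it and the grasp point (between the pads) lies 6 mm ahead of it (ctrl.tcp_to_tips is the z of the fingertips in the tool frame, in mm); z points along the fingers, y is the direction in which the jaws open and shut (so a half turn about z gives the same grasp; the last joint's range is limited). The gripper opens to 85 mm and grips with 20 to 120 N. Pads are 22 mm wide; open, the fingers measure 114 mm over their backs; the gripper's body (76 mm by 85 mm) begins 54 mm behind the grasp point. The pads swing forward as they close: fully open they stand 13 mm farther back than shut.
Start: joints at [-1.464, 0.207, 1.542, -0, 1.393, -0.15], TCP at [146.586, -556.004, 256.282] pointing down, gripper open.
Joint ranges: [-2.73, 2.73], [-0.86, 2.22], [0.23, 2.46], [-1.11, 4.25], [0.08, 2.63], [-2.82, 2.82]. Speed limits (rad/s): [2.79, 2.79, 3.14, 3.14, 3.14, 3.14].

INTERFACE

Orientations are given as a 3x3 rotation matrix whose columns are the frame's x, y, z axes.
In Python, from plant import ctrl, sensors, optics gives the robot as it stands. Calls block until the motion is done:
- ctrl.move_ptp(position, orientation): joint-space move of the TCP to a pose.
- ctrl.move_l(position, rot=None, vel=150, threshold=None): straight line of the TCP; rot=None keeps the orientation; vel is the mean speed in mm/s. With threshold (N) it stops when the force on the tool has changed by that much, and returns True; else False.
- ctrl.set_joints(angles): joint-space move.
- ctrl.gripper_to(opening, force=None): finger opening in mm; force is the grip in N (None keeps the last); returns when the fingers have stopped.
- ctrl.hold(seconds).
- ctrl.solve_ik(position, orientation): joint angles nearest the present ones, or None.
- sensors.read_state(): the state.
- optics.grab_frame(name): name is "scene" or "side" or "wrist"; returns (picture, depth): 384x512x3 uint8, red, green, blue; 384x512 float32, mm along the optical axis (not along the pixel's ray), 0 where there is no reading.
- optics.camera_params(name): a dict with "mtx" (3x3 intrinsics, pixels), "k1" (the pictures are not rectified: a ray, as slopes to the right and down, at radius r is drawn at 1 + k1 r^2 times it, then the intrinsics apply), "R" (3x3) and "t" (3): a world point X has camera coordinates R X + t; the wrist camera has in their place "T_tool_cam" (4x4, takes a point from camera to tool coordinates, whose origin is the TCP and whose axes are the flange's). Camera axes: x right, y down, z forward; pixel columns grow to the right and rows downward; lengths in mm; the calibration is good to about 2 mm. A picture is of the moment at which its call begins: read the wrist's pose just before it. camera_params takes no time and is no camera call.
A pose or a line that the arm cannot do raises ctrl.MotionError and nothing moves.
- ctrl.finish_job(): hands the job in, once; it reports no verdict.
The state is a dict: "t": time; "q": joint angles; "qvel": joint speeds; "tau": joint torques, N m; "eef_pos": TCP position; "eef_rot": TCP orientation; "force": force on the tool from outside, world axes, zero at the start; "wrist_torque": the same for the moment, N m; "grip_width": finger opening in mm.
Only numpy, scipy, OpenCV 4.12 (cv2) and the standard library are available. Lean on these libraries where they do the work, as an engineer would, in place of code of your own. Each camera call takes 0.05 s, during which the arm holds its last target. There are 200 camera calls.

## Working session

There is one attempt and no reset: what is moved stays moved. The work goes in short steps, each a Python script; the robot and the scene stay as the last script left them, time stands still between calls to the robot, and variables do not carry over. Pictures are saved under pics/ and viewed, about 8 in all and at most 12, crops included, and the job is handed in when it is done.

```bash
ls; mkdir -p pics; python3 - <<'E'
from plant import ctrl,sensors,optics
import cv2,numpy as np
s=sensors.read_state();print(s['t'],s['eef_pos'],s['eef_rot'],s['grip_width'],ctrl.tcp_to_tips)
ims=[]
for n in("scene","side","wrist"):
    p,d=optics.grab_frame(n);np.savez(f'{n}0.npz',p=p,d=d);c=optics.camera_params(n);print(n,c)
    cv2.imwrite(f'pics/{n}0.png',p[...,::-1]);ims.append(p[...,::-1])
    print((d>0).mean())
E
```

```text
pics
0.0 [ 146.51668935 -555.2827769   255.11892371] [[ 9.66953961e-01  2.54950948e-01 -2.27864950e-04]
 [ 2.54950792e-01 -9.66951325e-01  2.28670159e-03]
 [ 3.62662423e-04 -2.26922951e-03 -9.99997360e-01]] 85.35475372391124 25.0
scene {'mtx': array([[496.79345339,   0.        , 261.11870147],
       [  0.        , 496.79345339, 185.04175066],
       [  0.        ,   0.        ,   1.        ]]), 'k1': -0.02330301690402056, 'R': array([[-0.70751244,  0.70666677,  0.00694444],
       [ 0.4623365 ,  0.47027696, -0.75172105],
       [-0.5344821 , -0.52864133, -0.65944464]]), 't': array([ 423.96733612, -197.60287117, 1370.08522819])}
0.9957377115885416
side {'mtx': array([[438.76922132,   0.        , 259.43693391],
       [  0.        , 438.76922132, 193.74757431],
       [  0.        ,   0.        ,   1.        ]]), 'k1': -0.10390119491377013, 'R': array([[-0.92210881, -0.38683195, -0.00874036],
       [-0.26832137,  0.65555862, -0.70586581],
       [ 0.27878126, -0.64853986, -0.70829165]]), 't': array([562.74584957, 222.52199735, 696.19289887])}
0.996002197265625
wrist {'mtx': array([[345.39221356,   0.        , 249.99255079],
       [  0.        , 345.39221356, 190.62175115],
       [  0.        ,   0.        ,   1.        ]]), 'k1': -0.0993223514163936, 'T_tool_cam': array([[-2.57149916e-04, -9.64339548e-01, -2.64668036e-01,
         6.61842183e+01],
       [ 9.99999784e-01, -8.80753232e-05, -6.50684327e-04,
        -1.15572034e+00],
       [ 6.04169908e-04, -2.64668146e-01,  9.64339363e-01,
        -1.17168552e+02],
       [ 0.00000000e+00,  0.00000000e+00,  0.00000000e+00,
         1.00000000e+00]])}
0.995574951171875
```

View pics/scene0.png

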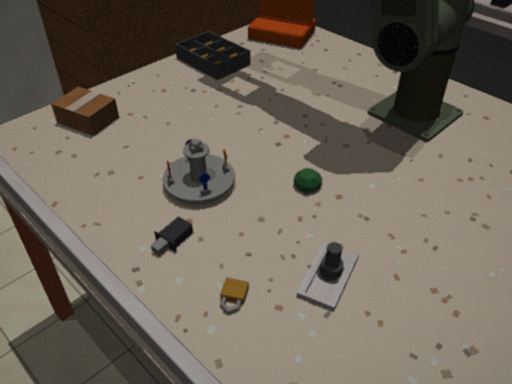

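View pics/side0.png

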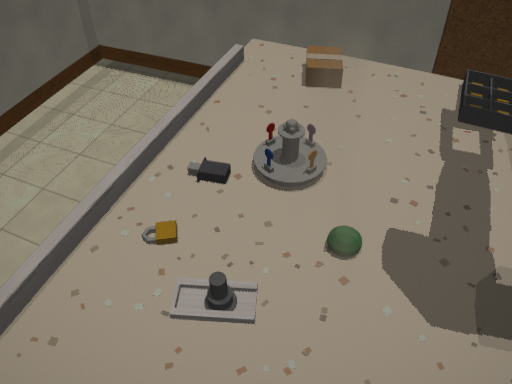

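The scene image shows the cap at (333,258) in its holder, the stand at (197,170), the paperweight at (308,180), the deadbolt at (173,235) and the padlock at (234,291). In the side image the cap is at (219,290) and the stud at (291,125). I'll measure these from the depth data next.

```bash
cat > h.py <<'E'
import numpy as np,cv2
from plant import ctrl,sensors,optics
def rays(c,uv):
    k=np.array([c['k1'],0,0,0.])
    return cv2.undistortPoints(np.asarray(uv,float).reshape(-1,1,2),c['mtx'],k)[:,0]
def ext(c,s=None):
    "camera->world R,t"
    if 'R' in c: return c['R'].T,-c['R'].T@c['t']
    T=c['T_tool_cam'];R=np.array(s['eef_rot']);return R@T[:3,:3],R@T[:3,3]+np.array(s['eef_pos'])
def cloud(n,d,s=None):
    c=optics.camera_params(n);h,w=d.shape
    uv=np.stack(np.meshgrid(np.arange(w),np.arange(h)),-1).reshape(-1,2)
    r=rays(c,uv);P=np.c_[r,np.ones(len(r))]*d.reshape(-1,1)
    R,t=ext(c,s);W=P@R.T+t;W[d.ravel()==0]=np.nan
    return W.reshape(h,w,3)
def plane(n,uv,z,s=None):
    c=optics.camera_params(n);R,t=ext(c,s);r=rays(c,uv);D=np.c_[r,np.ones(len(r))]@R.T
    return t+D*((z-t[2])/D[:,2])[:,None]
def project(n,X,s=None):
    c=optics.camera_params(n);R,t=ext(c,s);P=(np.atleast_2d(X)-t)@R
    return cv2.projectPoints(P,np.zeros(3),np.zeros(3),c['mtx'],np.array([c['k1'],0,0,0.]))[0][:,0]
def circ(P):
    A=np.c_[2*P,np.ones(len(P))];x=np.linalg.lstsq(A,(P**2).sum(1),rcond=None)[0]
    return x[:2],np.sqrt(x[2]+x[0]**2+x[1]**2)
E
python3 - <<'E'
from h import *
for n,cp,st in(("scene",(333,258),(197,165)),("side",(219,290),(291,140))):
    z=np.load(n+'0.npz');W=cloud(n,z['d']);np.set_printoptions(precision=1,suppress=True)
    print(n,'table z',np.nanmedian(W[200:330,100:400,2]))
    c0=W[cp[1],cp[0]];s0=W[st[1],st[0]];print(c0,s0)
    r=np.linalg.norm(W[...,:2]-c0[:2],axis=-1)
    m=(r<40)&(W[...,2]>30);print('cap pts',m.sum(),W[m].mean(0),W[m][:,2].max())
    t=(r<40)&(W[...,2]>66);print(' top',t.sum(),W[t].mean(0))
    m=(r<130)&(W[...,2]>8)&(W[...,2]<18);Q=W[m][:,:2].astype(np.float32);b=cv2.minAreaRect(Q);print('holder',m.sum(),b,W[m][:,2].mean())
    for nm,lo,hi in(('shoulder',96,104),('studtop',118,128)):
        r=np.linalg.norm(W[...,:2]-s0[:2],axis=-1)
        m=(r<60)&(W[...,2]>lo)&(W[...,2]<hi);print(nm,m.sum(),W[m].mean(0),W[m].min(0),W[m].max(0))
    m=(r<110)&(W[...,2]>3)&(W[...,2]<35);print('plate',cv2.minEnclosingCircle(W[m][:,:2].astype(np.float32)), W[m][:,2].mean())
    for nm,lo,hi in(('knobs',0,0),):pass
    px=z['p'];
    a=px[cp[1]-60:cp[1]+60,cp[0]-75:cp[0]+75] ;b2=px[st[1]-60:st[1]+60,st[0]-75:st[0]+75]
    cv2.imwrite(f'pics/z_{n}.png',cv2.resize(np.hstack([a,b2])[...,::-1],None,fx=2.6,fy=2.6,interpolation=3))
cv2.imwrite('pics/z.png',np.vstack([cv2.imread('pics/z_scene.png')[:300],cv2.imread('pics/z_side.png')[:300]]))
E
```

```text
scene table z 1.4299478834028605
[611.3 196.1  59.7] [ 624.8 -172.4   71.5]
cap pts 486 [605.5 192.6  54.4] 78.14805897570602
 top 180 [602.3 190.4  74.5]
holder 1085 ((609.9127197265625, 190.54641723632812), (143.76406860351562, 71.10713958740234), 18.833412170410156) 14.094623014113395
shoulder 250 [ 618.4 -179.5  100. ] [ 585.1 -214.6   96.5] [ 641.7 -155.4  103.8]
studtop 69 [ 615.  -183.6  121.1] [ 603.2 -196.4  118. ] [ 626.  -173.1  124.4]
plate ((629.4114379882812, -165.1855010986328), 106.23844146728516) 24.94406443394809
side table z 0.1536715089765721
[595.  200.4  59.4] [ 609.8 -172.    83.4]
cap pts 526 [599.6 195.7  57. ] 76.48876994478053
 top 241 [601.3 192.   72.9]
holder 1451 ((612.3333129882812, 192.3973388671875), (140.38916015625, 74.5321273803711), 18.820560455322266) 12.941467253745916
shoulder 258 [ 612.4 -177.5  100. ] [ 586.5 -212.9   96.4] [ 644.  -156.7  103.9]
studtop 61 [ 614.2 -183.   120.7] [ 602.4 -193.6  118.1] [ 625.6 -174.6  123.6]
plate ((603.4805908203125, -171.4263458251953), 99.7093276977539) 25.276143404127502
```

View pics/z.png

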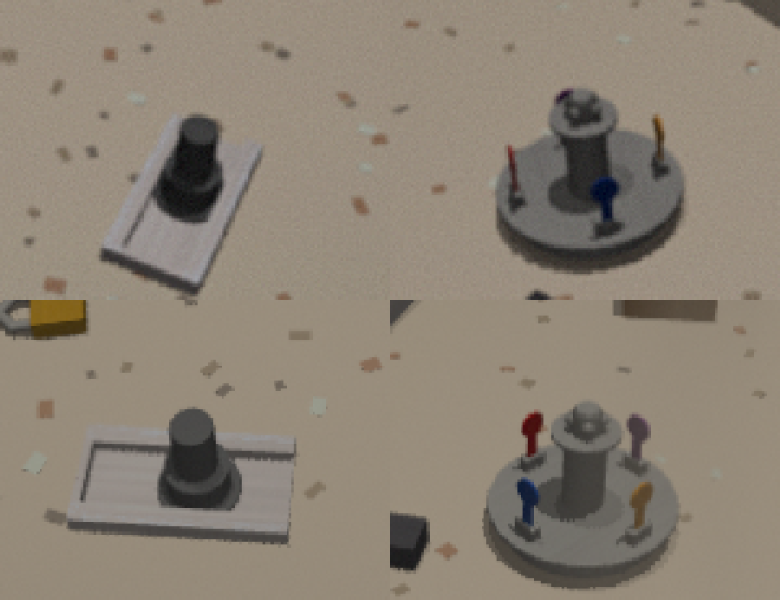

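```bash
cat >> h.py <<'E'
np.set_printoptions(precision=2,suppress=True)
YAW=np.deg2rad(18.8)
def rot(a=YAW,sg=1):
    y=sg*np.array([np.cos(a),np.sin(a),0]);z=np.array([0,0,-1.]);return np.c_[np.cross(y,z),y,z]
E
python3 - <<'E'
from h import *
for n,uvs in(("scene",[(308,180)]),("side",[(345,240)])):print('paperweight',plane(n,uvs,20))
for sg in(1,-1):
    for p in([606,191,230],[606,191,61],[505,157,61],[505,157,250],[614,-182,280],[614,-182,155]):
        print(sg,p,ctrl.solve_ik(p,rot(sg=sg)))
E
```

```text
paperweight [[442.41  -7.06  20.  ]]
paperweight [[440.86  -6.66  20.  ]]
1 [606, 191, 230] [ 0.17  0.35  1.41 -0.    1.38 -0.16]
1 [606, 191, 61] [ 0.17  0.54  1.52 -0.    1.08 -0.16]
1 [505, 157, 61] [ 0.14  0.36  1.8  -0.    0.98 -0.19]
1 [505, 157, 250] [ 0.14  0.11  1.66 -0.    1.37 -0.19]
1 [614, -182, 280] [-0.42  0.33  1.34 -0.    1.47 -0.75]
1 [614, -182, 155] [-0.42  0.43  1.46 -0.    1.24 -0.75]
-1 [606, 191, 230] None
-1 [606, 191, 61] None
-1 [505, 157, 61] None
-1 [505, 157, 250] None
-1 [614, -182, 280] [-0.42  0.33  1.34 -0.    1.47  2.39]
-1 [614, -182, 155] [-0.42  0.43  1.46 -0.    1.24  2.39]
```

```bash
python3 - <<'E'
from h import *
out=[]
for nm,p in(('stud',[614,-182,280]),('cap',[604,191,232])):
    ctrl.move_ptp(p,rot());ctrl.hold(.3)
    s=sensors.read_state();im,d=optics.grab_frame("wrist");np.savez(f'w_{nm}.npz',p=im,d=d,pos=s['eef_pos'],rot=s['eef_rot'])
    print(s['t'],s['eef_pos']);out.append(im[...,::-1])
cv2.imwrite('pics/w1.png',cv2.resize(np.hstack(out),None,fx=.78,fy=.78,interpolation=3))
E
```

```text
2.6 [ 613.81 -182.55  279.99]
4.35 [604.38 190.09 232.13]
```

View pics/w1.png

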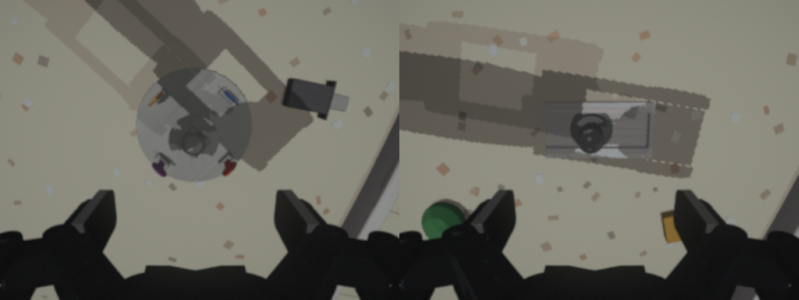

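The left wrist view shows the stud at about (192,143) in the tile. The right one shows the cap at (592,130), with the holder's closed end on the right. I'll measure both with depth segmentation and ray-to-plane.

```bash
python3 - <<'E'
from h import *
def load(n):
    z=np.load(f'w_{n}.npz');s=dict(eef_pos=z['pos'],eef_rot=z['rot']);return z['p'],z['d'],s
def fit(W,m,z,s,nm,fill=True):
    m=m.astype(np.uint8);k,l,st,_=cv2.connectedComponentsWithStats(m);i=1+st[1:,4].argmax();m=(l==i).astype(np.uint8)
    c=max(cv2.findContours(m,cv2.RETR_EXTERNAL,cv2.CHAIN_APPROX_NONE)[0],key=len)[:,0]
    P=plane("wrist",c,z,s)[:,:2];ce,r=circ(P);e=cv2.minEnclosingCircle(P.astype(np.float32))
    print(nm,'px',m.sum(),'circle',ce,'r',r,'rms',np.std(np.linalg.norm(P-ce,axis=1)),'encl',e,'zmed',np.median(W[m>0][:,2]))
p,d,s=load('stud');W=cloud('wrist',d,s);r=np.linalg.norm(W[...,:2]-[614,-182],axis=-1)
fit(W,(r<50)&(W[...,2]>92),100,s,'shoulder');fit(W,(r<30)&(W[...,2]>113),122,s,'studtop')
fit(W,(r<130)&(W[...,2]>6),13,s,'plate')
print('plate z',np.median(W[(r>45)&(r<58)][:,2]))
p,d,s=load('cap');W=cloud('wrist',d,s);r=np.linalg.norm(W[...,:2]-[604,191],axis=-1)
fit(W,(r<40)&(W[...,2]>64),74,s,'knob');fit(W,(r<40)&(W[...,2]>22),30,s,'body')
m=(r<130)&(W[...,2]>9)&(W[...,2]<20);Q=W[m].astype(np.float32);print('holder',cv2.minAreaRect(Q[:,:2]),np.median(Q[:,2]))
q=np.percentile(Q[:,2],[5,50,95]);print(q,'table',np.median(W[(r>100)&(r<140)][:,2]))
a=Q[:,:2]-[611,191];R=np.array([[np.cos(YAW),-np.sin(YAW)],[np.sin(YAW),np.cos(YAW)]])
h=a@R;print('holder frame extents',np.percentile(h,[.5,99.5],axis=0))
for lo,hi in((-70,-35),(35,70)):pass
e=h[(h[:,1]>20)];f=h[h[:,1]<-20]
for g in(e,f):
    print('lip slope',np.polyfit(g[:,0],g[:,1],1))
E
```

```text
shoulder px 24748 circle [ 667.13 -333.31] r 137.89470244990554 rms 50.66194472565133 encl ((676.5789184570312, -368.55999755859375), 202.66336059570312) zmed 334.3470637982112
studtop px 9679 circle [ 685.98 -379.11] r 88.84229110093656 rms 35.502880081273545 encl ((687.7831420898438, -381.8997802734375), 136.62823486328125) zmed 338.50820741594
plate px 37964 circle [ 714.2  -455.93] r 242.41531411232998 rms 107.24560098593986 encl ((735.0186767578125, -508.5828857421875), 397.9124755859375) zmed 326.4244183279704
plate z 307.91461981795135
knob px 16014 circle [661.16  23.93] r 112.86937904056066 rms 49.964788821262715 encl ((670.3167724609375, -4.548012733459473), 175.45803833007812) zmed 290.5468064435644
body px 16014 circle [673.85 -12.92] r 130.9095035131465 rms 57.950754698316445 encl ((684.469482421875, -45.945823669433594), 203.50180053710938) zmed 290.5468064435644Traceback (most recent call last):
  File "<stdin>", line 15, in <module>
cv2.error: OpenCV(4.12.0) /io/opencv/modules/imgproc/src/convhull.cpp:143: error: (-215:Assertion failed) total >= 0 && (depth == CV_32F || depth == CV_32S) in function 'convexHull'
```

```bash
cat > meas.py <<'E'
from h import *
def load(n):
    z=np.load(f'w_{n}.npz');s=dict(eef_pos=z['pos'],eef_rot=z['rot']);return z['p'],z['d'],s
def fit(W,m,z,s,nm):
    m=m.astype(np.uint8);k,l,st,_=cv2.connectedComponentsWithStats(m);i=1+st[1:,4].argmax();m=(l==i).astype(np.uint8)
    c=max(cv2.findContours(m,cv2.RETR_EXTERNAL,cv2.CHAIN_APPROX_NONE)[0],key=len)[:,0]
    P=plane("wrist",c,z,s)[:,:2];ce,r=circ(P);e=cv2.minEnclosingCircle(P.astype(np.float32))
    print(nm,'px',m.sum(),'circle',ce,'r %.1f rms %.1f'%(r,np.std(np.linalg.norm(P-ce,axis=1))),'encl',e,'zmed',np.median(W[m>0][:,2]))
E
python3 - <<'E'
from meas import *
p,d,s=load('stud');W=cloud('wrist',d,s);W[W[...,2]>135]=np.nan;r=np.linalg.norm(W[...,:2]-[614,-182],axis=-1)
fit(W,(r<50)&(W[...,2]>92),100,s,'shoulder');fit(W,(r<30)&(W[...,2]>113),122,s,'studtop')
fit(W,(r<130)&(W[...,2]>6)&(W[...,2]<60),13,s,'plate')
p,d,s=load('cap');W=cloud('wrist',d,s);W[W[...,2]>95]=np.nan;r=np.linalg.norm(W[...,:2]-[604,191],axis=-1)
fit(W,(r<40)&(W[...,2]>64),74,s,'knob');fit(W,(r<40)&(W[...,2]>22),30,s,'body')
m=(r<130)&(W[...,2]>9)&(W[...,2]<20);Q=W[m].astype(np.float32);print('holder',cv2.minAreaRect(Q[:,:2]),np.median(Q[:,2]))
print('table',np.nanmedian(W[(r>100)&(r<140)][:,2]))
a=Q[:,:2]-[611,191];R=np.array([[np.cos(YAW),-np.sin(YAW)],[np.sin(YAW),np.cos(YAW)]])
h=a@R;print('holder frame extents',np.percentile(h,[.5,99.5],axis=0))
for g in(h[h[:,1]>20],h[h[:,1]<-20]):
    bins=np.arange(-60,61,10);cb=[(b,np.abs(g[np.abs(g[:,0]-b)<5][:,1]).max()) for b in bins if (np.abs(g[:,0]-b)<5).sum()>5]
    print('edge slope',np.polyfit(*np.array(cb).T,1))
E
```

```text
shoulder px 3169 circle [ 612.28 -186.08] r 28.2 rms 0.4 encl ((612.4221801757812, -186.14402770996094), 29.000534057617188) zmed 99.86089157675502
studtop px 843 circle [ 611.51 -184.4 ] r 13.5 rms 1.3 encl ((611.432861328125, -183.89776611328125), 15.909822463989258) zmed 120.2446273268954
plate px 13306 circle [ 612.76 -187.48] r 82.7 rms 1.7 encl ((613.0482788085938, -188.21389770507812), 84.19993591308594) zmed 25.543572354684784
knob px 863 circle [599.07 190.28] r 13.5 rms 0.5 encl ((598.9022827148438, 190.44297790527344), 14.29924488067627) zmed 73.387049400173
body px 1624 circle [599.91 187.69] r 21.5 rms 1.5 encl ((599.145751953125, 187.12255859375), 23.793914794921875) zmed 70.68969772806173Traceback (most recent call last):
  File "<stdin>", line 7, in <module>
cv2.error: OpenCV(4.12.0) /io/opencv/modules/imgproc/src/convhull.cpp:143: error: (-215:Assertion failed) total >= 0 && (depth == CV_32F || depth == CV_32S) in function 'convexHull'
```

```bash
python3 - <<'E'
from meas import *
p,d,s=load('cap');W=cloud('wrist',d,s);W[W[...,2]>95]=np.nan;r=np.linalg.norm(W[...,:2]-[604,191],axis=-1)
m=((r<130)&(W[...,2]>8)&(W[...,2]<20)).astype(np.uint8)
k,l,st,_=cv2.connectedComponentsWithStats(m);print(st[1:,4]);ok=l==1+st[1:,4].argmax()
m=(m>0)&(np.linalg.norm(W[...,:2]-[608,190],axis=-1)<85)
uv=np.argwhere(m)[:,::-1];P=plane('wrist',uv,13.5,s)[:,:2]
print('holder',cv2.minAreaRect(np.ascontiguousarray(P,dtype=np.float32)),np.median(W[m][:,2]))
print('table',np.nanmedian(W[(r>100)&(r<140)][:,2]))
R=np.array([[np.cos(YAW),-np.sin(YAW)],[np.sin(YAW),np.cos(YAW)]]);h=(P-[599.1,190.3])@R
print('extents about cap',h.min(0),h.max(0))
for sg in(1,-1):
    g=h[h[:,1]*sg>20];cb=[(b,(sg*g[np.abs(g[:,0]-b)<5][:,1]).max()*sg) for b in range(-45,75,10) if (np.abs(g[:,0]-b)<5).sum()>5]
    print('edge',np.polyfit(*np.array(cb).T,1))
E
```

```text
[4062    1    1    1    1    1    1    1]
holder ((609.2813110351562, 192.185791015625), (139.8330535888672, 72.75800323486328), 18.89376449584961) 12.949089711749082
table -0.4278582437802356
extents about cap [-59.72 -37.82] [80.11 34.97]
edge [ 0.01 34.25]
edge [  0.01 -37.65]
```

```bash
python3 - <<'E'
from h import *
Y=np.deg2rad(19);u=np.array([np.cos(Y),np.sin(Y),0])
p=np.array([599.4,190.5,110.])
ctrl.move_l(p,rot(Y));print(ctrl.move_l([p[0],p[1],62],vel=80,threshold=15))
ctrl.gripper_to(20,force=80);s=sensors.read_state();print(s['t'],s['eef_pos'],s['grip_width'],s['force'])
g=np.array(s['eef_pos'])
for k in(30,60,101):
    hit=ctrl.move_l(p*[1,1,0]+[0,0,62]-k*u,vel=60,threshold=35);s=sensors.read_state();print(k,hit,s['t'],s['eef_pos'],s['grip_width'],s['force'])
    if hit:break
s=sensors.read_state();im,d=optics.grab_frame("side");w,dw=optics.grab_frame("wrist")
np.savez('side1.npz',p=im,d=d);np.savez('w_out.npz',p=w,d=dw,pos=s['eef_pos'],rot=s['eef_rot'])
a=cv2.resize(im[200:350,150:350],None,fx=2,fy=2);b=cv2.resize(w,(400,300))
cv2.imwrite('pics/out.png',np.hstack([a,b])[...,::-1])
E
```

```text
False
6.6917 [599.95 190.6   62.63] 26.066697840902012 [ 0.35 -0.39  2.68]
30 False 7.3417 [570.44 180.48  62.58] 26.45540771058333 [-2.47 -0.92  8.29]
60 False 7.9917 [541.94 170.69  62.53] 26.72449623642958 [1.54 0.64 6.67]
101 False 8.825 [503.23 157.49  61.41] 26.143203876213132 [ 0.28  0.43 -0.28]
```

View pics/out.png

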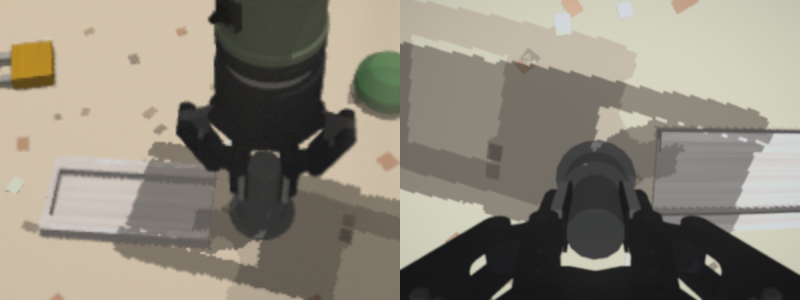

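The cap is clear of the mouth and gripped. I'll lift it, move over the stud at a safe height, and measure the in-hand offset.

```bash
python3 - <<'E'
from meas import *
p,d,s=load('out');W=cloud('wrist',d,s);T=s['eef_pos'];print(T)
r=np.linalg.norm(W[...,:2]-T[:2],axis=-1)
g=p.astype(int);print('z of knob top region',np.nanmedian(W[285:305,240:262,2]))
m=(r<22)&(np.abs(W[...,2]-73)<3);fit(W,m,73,s,'knobtop')
# front arc of the flange
Y=np.deg2rad(19);m=(r<36)&(W[...,2]>3)&(W[...,2]<13)
c=max(cv2.findContours(m.astype(np.uint8),cv2.RETR_EXTERNAL,cv2.CHAIN_APPROX_NONE)[0],key=len)[:,0]
P=plane('wrist',c,7,s)[:,:2];rr=np.linalg.norm(P-T[:2],axis=1);P=P[rr>24];print('flange',len(P),circ(P),P.min(0),P.max(0))
ctrl.move_l([T[0],T[1],225],rot(Y),vel=150)
ctrl.move_ptp([611.5,-185,225],rot(Y));ctrl.hold(.5)
s=sensors.read_state();print(s['t'],s['eef_pos'],s['grip_width'],s['force'])
ims=[]
for n in('scene','side','wrist'):
    im,d=optics.grab_frame(n);np.savez(f'{n}2.npz',p=im,d=d,pos=s['eef_pos'],rot=s['eef_rot']);ims.append(im)
a=cv2.resize(ims[0][75:195,120:280],(533,400),interpolation=2);b=cv2.resize(ims[1][40:190,240:340],(267,400),interpolation=2)
cv2.imwrite('pics/over.png',np.hstack([a,b])[...,::-1])
E
```

```text
[503.23 157.49  61.41]
z of knob top region 72.37086388512964
knobtop px 5000 circle [502.19 158.8 ] r 15.6 rms 2.5 encl ((502.28765869140625, 160.3080291748047), 20.67192268371582) zmed 72.40574743448097
flange 180 (array([502.48, 157.78]), np.float64(26.41589789383017)) [475.53 143.92] [529.51 184.45]
12.0083 [ 611.55 -184.7   225.07] 26.49289594875345 [ 1.03 -0.19 -0.54]
```

View pics/over.png

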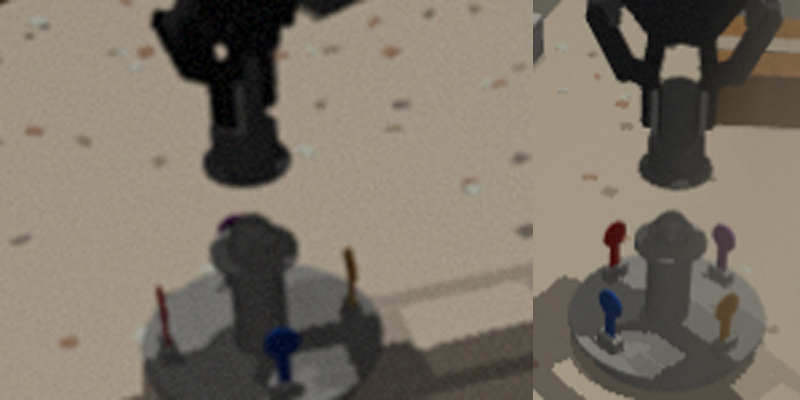

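```bash
python3 - <<'E'
from meas import *
A=[];b=[]
for n in('scene','side'):
    z=np.load(n+'2.npz');z0=np.load(n+'0.npz');W=cloud(n,z['d']);W0=cloud(n,z0['d']);e=optics.camera_params(n)['R'][0];e=e/np.linalg.norm(e[:2])
    def lat(W,lo,hi):
        m=(np.linalg.norm(W[...,:2]-[613,-184],axis=-1)<42)&(W[...,2]>lo)&(W[...,2]<hi)
        vs,us=np.nonzero(m);Lm=[]
        for v in np.unique(vs):
            q=us[vs==v];Lm.append((q.max()-q.min()+1,(q.max()+q.min())/2,v))
        w=max(l[0] for l in Lm);c=np.mean([l[1] for l in Lm if l[0]>=w-1]);v=np.mean([l[2] for l in Lm if l[0]>=w-1])
        return w,c,v
    f=lat(W,160,173);s=lat(W0,94,104)
    # width-line rays at each height
    F=plane(n,[(f[1],f[2])],167.5)[0];S=plane(n,[(s[1],s[2])],100)[0]
    wf=plane(n,[(f[1]-f[0]/2,f[2]),(f[1]+f[0]/2,f[2])],167.5);ws=plane(n,[(s[1]-s[0]/2,s[2]),(s[1]+s[0]/2,s[2])],100)
    print(n,f,s,'widths',np.linalg.norm(wf[1]-wf[0]),np.linalg.norm(ws[1]-ws[0]),'F',F,'S',S,'lateral F-S',(F-S)[:2]@e[:2])
    A.append(e[:2]);b.append((F-S)[:2]@e[:2])
    # tilt: knob/body axis midline slope in picture
print('cap-post xy now',np.linalg.solve(A,b))
E
```

```text
scene (np.int64(27), np.float64(193.8), np.float64(124.0)) (np.int64(27), np.float64(196.16666666666666), np.float64(149.5)) widths 55.9445830483285 58.42033291579181 F [ 613.78 -184.59  167.5 ] S [ 612.98 -186.21  100.  ] lateral F-S 0.5800711171957499
side (np.int64(28), np.float64(293.0833333333333), np.float64(102.5)) (np.int64(28), np.float64(291.0833333333333), np.float64(129.5)) widths 55.74448378654938 58.713205851373154 F [ 613.65 -184.87  167.5 ] S [ 615.17 -185.39  100.  ] lateral F-S 1.2061512249718889
cap-post xy now [-1.16 -0.34]
```

```bash
python3 - <<'E'
from h import *
Y=np.deg2rad(19);x,y=612.85,-185.6
ctrl.move_l([x,y,190],rot(Y),vel=60);ctrl.hold(.3)
s=sensors.read_state();print(s['t'],s['eef_pos'],s['force'],s['wrist_torque'])
for z in(183,180,178,176.5):
    hit=ctrl.move_l([x,y,z],vel=20,threshold=8);ctrl.hold(.2);s=sensors.read_state();print(z,hit,s['eef_pos'],s['force'],s['wrist_torque'],s['grip_width'])
    if hit:break
E
```

```text
13.1917 [ 613.08 -185.69  190.51] [-0.14  0.81 -0.68] [0.04 0.01 0.01]
183 False [ 612.96 -185.65  183.15] [-0.82  0.35 -1.55] [-0.05 -0.06  0.05] 26.25231547012811
180 False [ 612.89 -185.63  180.04] [ 0.82 -0.08 -0.75] [ 0.01  0.07 -0.03] 26.58330818693755
178 False [ 612.87 -185.61  178.03] [ 0.13 -0.2  -1.69] [ 0.01 -0.02 -0.  ] 26.60972611763066
176.5 False [ 612.88 -185.61  176.53] [-0.3  -0.71 -1.16] [ 0.03 -0.05 -0.03] 26.14909695639094
```

```bash
python3 - <<'E'
from h import *
x,y=612.85,-185.6
for z in(174,172,170,168,166,164,162,160.5,159.5,158.5,157.5):
    hit=ctrl.move_l([x,y,z],vel=20,threshold=30);s=sensors.read_state();print(z,hit,round(s['t'],2),s['eef_pos'],s['force'],s['wrist_torque'],s['grip_width'])
    if hit or s['force'][2]>25 and z<162:break
ctrl.hold(.3);s=sensors.read_state();print(s['eef_pos'],s['force'])
E
```

```text
174 False 15.57 [ 612.97 -185.6   174.39] [0.39 0.22 1.1 ] [ 0.08  0.1  -0.01] 26.525035197554537
172 False 15.82 [ 613.42 -185.75  173.24] [-1.64  0.79  4.51] [ 0.18  0.2  -0.05] 26.75204477937038
170 False 16.07 [ 613.49 -185.8   171.56] [-1.92  0.22  6.52] [ 0.17  0.3  -0.05] 26.152127996046556
168 False 16.32 [ 612.9  -185.61  167.97] [0.68 0.35 0.76] [ 0.07 -0.06 -0.03] 26.553536148439054
166 False 16.57 [ 612.13 -185.14  163.86] [ 1.72  1.02 -5.71] [-0.01 -0.32  0.02] 26.498891343990127
164 False 16.82 [ 611.9  -185.04  161.81] [  1.48   0.65 -10.49] [ 0.02 -0.38  0.03] 26.497396818004017
162 False 17.07 [ 612.34 -185.34  161.24] [ 1.2   1.42 -8.25] [ 0.04 -0.2  -0.  ] 26.03806956389646
160.5 False 17.32 [ 612.84 -185.66  160.9 ] [-0.03  0.53 -5.73] [0.04 0.07 0.03] 26.68040789816017
159.5 False 17.57 [ 613.28 -185.85  160.42] [-0.95  0.47 -1.99] [ 0.04  0.08 -0.01] 26.556026300988737
158.5 False 17.82 [ 613.48 -185.86  159.64] [-0.97  1.23  3.12] [ 0.2   0.23 -0.  ] 26.396132768889093
157.5 False 18.07 [ 613.58 -185.85  159.61] [-2.08  1.24  7.16] [0.23 0.54 0.  ] 26.257031421499974
[ 613.54 -185.86  159.58] [-1.92  1.72  6.35]
```

```bash
python3 - <<'E'
from h import *
x,y=612.85,-185.6
for z in(156,154.5,153.5):
    ctrl.move_l([x,y,z],vel=15,threshold=40);ctrl.hold(.3);s=sensors.read_state();print(z,round(s['t'],2),s['eef_pos'],s['eef_rot'][:,2],s['force'],s['wrist_torque'],s['grip_width'])
ctrl.hold(1.5);s=sensors.read_state();print(s['t'],s['eef_pos'],s['force'],s['grip_width'])
ims=[]
for n in('scene','side','wrist'):
    im,d=optics.grab_frame(n);np.savez(f'{n}3.npz',p=im,d=d,pos=s['eef_pos'],rot=s['eef_rot']);ims.append(im)
a=cv2.resize(ims[0][90:210,120:280],(533,400),interpolation=2);b=cv2.resize(ims[1][60:210,240:340],(267,400),interpolation=2)
cv2.imwrite('pics/seated.png',np.hstack([a,b])[...,::-1])
E
```

```text
156 18.92 [ 613.62 -185.86  159.56] [ 0. -0. -1.] [-3.74  3.25 11.77] [ 0.37  1.01 -0.05] 26.31214480316024
154.5 19.47 [ 613.62 -185.85  159.5 ] [ 0. -0. -1.] [-6.84  3.36 17.85] [ 0.5   1.51 -0.04] 26.256894253149305
153.5 20.02 [ 613.64 -185.87  159.51] [ 0. -0. -1.] [-8.99  4.44 21.1 ] [ 0.66  1.78 -0.02] 26.571596456833202
21.5167 [ 613.66 -185.82  159.49] [-9.21  4.96 22.24] 26.178469544177442
```

View pics/seated.png

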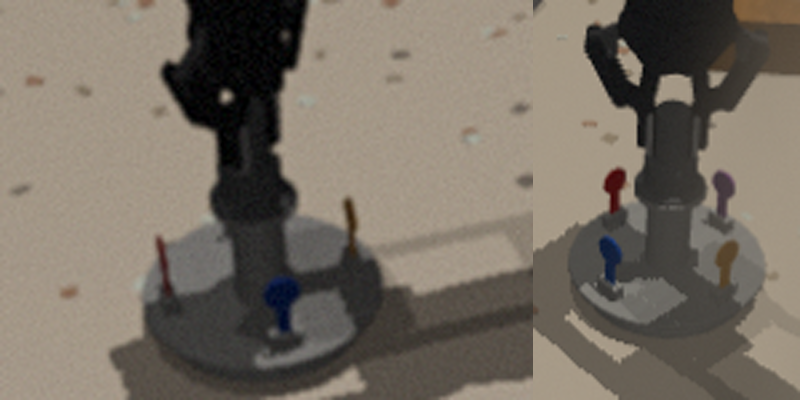

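The pictures show the flange flush on the shoulder, the cap upright and the keys where they were. The push is steady at 22 N and the tool isn't slipping, so I'm handing the job in.

```bash
python3 - <<'E'
from h import *
print(ctrl.finish_job());s=sensors.read_state();print(s['t'],s['eef_pos'],s['force'],s['grip_width'])
E
```

```text
the job is handed in; nothing more can be done
None
the job is handed in; nothing more can be done
```

I slid the cap out of the holder's open end, carried it over the stud and pressed it down until it snapped on. I then handed the job in with the gripper still closed on the cap and still pressing.

**Last checks, at t = 21.5 s of the 64 s allowed:**
- **Click:** the push rose to about 6.5 N, then reversed to a 10 N pull as the balls drew the cap down, and ended in a hard stop.
- **Seating:** the tool height at the stop (159.5 mm) puts the cap's underside at about 100 mm, the shoulder's height. It stayed there to about 0.1 mm as I pushed harder, so the cap was not slipping in the grip.
- **Pressing:** the push was steady at about 22 N down, with about 10 N sideways. The grip was commanded at 80 N and the fingers stood at 26 mm on the 28 mm knob, so they were still on it.
- **Pictures:** the flange looks flush on the shoulder, the cap upright and the keys in place. I did not measure the final tilt or centring.
- **Other objects:** the deadbolt, paperweight and padlock were not rechecked in the last picture. The arm stayed well clear of them.

**Disagreement:** before the press, the wrist camera and the two fixed cameras differed by about 2 mm on the cap's offset from the stud. I aimed between the two. The cap went over the stud's tip without measurable contact.

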